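# Release the stuck key on the checkout console

## Task

One of the four identical white keys on the checkout console has been left latched down. With a fingertip, tap each key lightly, in order along the row from the end with the red lamp, to feel which one it is; only then press that key firmly all the way in and let go, so that it unlatches and all four keys stand up. Give the keys that are already up no more than the light tap, and leave everything else on the counter where it stands.

Things in the scene. Friction and masses are not known exactly. Their poses are not given: they have to be found in the camera images.
- console: grey console fixed to the counter, 150 mm (its x) by 360 mm (its y), flat top 45 mm above the counter. Origin: centre of its underside; z up; +y points to the end with the red lamp (dome 22 mm across, at x -20, y +160 mm). The four keys stand in a row at x = -20 mm and y = +105 (key 1, next to the lamp), +53 (key 2), +1 (key 3), -51 mm (key 4).
- key1_top (a point): centre of the top face of key 1, the first from the lamp end; it moves with the key. White cap 36 x 36 mm, 16 mm free gap to its neighbours. All keys: top face 60 mm above the counter when up, 54 mm when latched down, 50.5 mm at the bottom stop.
- key2_top (a point): centre of the top face of key 2, the second from the lamp end; it moves with the key. White cap 36 x 36 mm, 16 mm free gap to its neighbours. A key that is up is sprung: it begins to give at 1.5 N and takes 5 N to the bottom; up to 4.5 mm of give still counts as a light tap.
- key3_top (a point): centre of the top face of key 3, the third from the lamp end; it moves with the key. White cap 36 x 36 mm, 16 mm free gap to its neighbours. The latched key feels solid up to 3.6 N; pushed about 2.5 mm further in (4.5 N) its catch lets go, and it rises fully when the finger is taken away. It does not latch again.
- key4_top (a point): centre of the top face of key 4, the fourth from the lamp end; it moves with the key. White cap 36 x 36 mm, 16 mm free gap to its neighbours.
- stamp: dark wooden hand stamp, 28 mm across, 54 mm tall, standing on the console beyond key 4; loose, leave alone; origin at the centre of its underside
- tin: low red-labelled food tin, 72 mm across, 42 mm tall, on the far side of the console; loose, leave alone; origin at the centre of its underside
- divider: green grocery divider bar 28 x 200 x 28 mm, lying along the robot's side of the console; loose, leave alone; origin at the centre of its underside
- oil: tall oil bottle with a yellow cap, 72 mm across, 240 mm tall; loose, leave alone; origin at the centre of its underside
- jar: amber jar with a red lid, 68 mm across, 100 mm tall; loose, leave alone; origin at the centre of its underside
- carton: yellow carton 60 x 90 x 130 mm; loose, leave alone; origin at the centre of its underside
- cup: blue ceramic cup, 72 mm across, 85 mm tall; loose, leave alone; origin at the centre of its underside

How it is judged:
On the way, in this order (a step that is already met when the one before it is completed fails the run):
1. the first key from the lamp end is touched by the fingertips (contact force between the fingers and key1 above 0.3 N), for 0.04 s.
2. the second key from the lamp end is touched by the fingertips (contact force between the fingers and key2 above 0.3 N), for 0.04 s.
3. the third key from the lamp end is touched by the fingertips (contact force between the fingers and key3 above 0.3 N), for 0.04 s.
4. the fourth key from the lamp end is touched by the fingertips (contact force between the fingers and key4 above 0.3 N), for 0.04 s.
5. with all four tapped, the latched key is pressed in (more than 7.5 mm below the raised level) (z of any of key1_top, key2_top, key3_top, key4_top in the frame of console below 0.0525 m), for 0.04 s.
6. all four keys stand up (within 1.5 mm) (z of each of key1_top, key2_top, key3_top, key4_top in the frame of console above 0.0585 m), for 0.2 s.
At the end, for the whole second after the job is handed in: all four keys stand up, each within 1.5 mm of its raised height, and the loose things are upright within 20 mm of where they stood (all of step 6 and angle between each of stamp, tin, divider, oil, jar, carton, cup's own z axis and vertical below 0.2 rad and distance of each of stamp, tin, divider, oil, jar, carton, cup from where it was at the start of the episode below 0.02 m); the robot touches nothing.
It fails at once if a key that was up is pushed in by more than 4.5 mm ((z of key1_top in the frame of console below 0.0555 m and distance of key1_top from where it was at the start of the episode above 0.0045 m) or (z of key2_top in the frame of console below 0.0555 m and distance of key2_top from where it was at the start of the episode above 0.0045 m) or (z of key3_top in the frame of console below 0.0555 m and distance of key3_top from where it was at the start of the episode above 0.0045 m) or (z of key4_top in the frame of console below 0.0555 m and distance of key4_top from where it was at the start of the episode above 0.0045 m)).
It fails at once if a bystander is lifted, carried or shifted by more than 20 mm (distance of any of stamp, tin, divider, oil, jar, carton, cup from where it was at the start of the episode above 0.02 m).
It also fails if it takes over 56 s, if anything falls off the work surface, if the arm or the gripper's body presses on something with over 40 N, if the wrist force passes 120 N, or if a joint passes its speed limit or range.

## Robot

A 6-joint arm with a two-finger parallel gripper is mounted at the origin on the work surface. World frame = base frame: x ahead of the robot, y to its left, z up, the work surface at z = 0. Lengths are in m, angles in rad, forces in N, time in s.
With the tool pointing down it reaches from about 0.425 to 0.95 m from the base axis. Payload 3.5 kg.
Tool frame: the origin (TCP) lies between the finger pads; the fingertips stand 11 mm ahead of it and the grasp point (between the pads) lies 8 mm behind it; z points along the fingers, y is the direction in which the jaws open and shut (so a half turn about z gives the same grasp; the last joint's range is limited). The gripper opens to 85 mm and grips with 20 to 120 N. Pads are 22 mm wide; open, the fingers measure 114 mm over their backs; the gripper's body (76 mm by 85 mm) begins 54 mm behind the grasp point. The pads swing forward as they close: fully open they stand 13 mm farther back than shut.
Start: joints at [-1.264, 0.286, 1.577, -0, 1.279, -0.15], TCP at [0.298, -0.606, 0.242] pointing down, gripper open.
Joint ranges: [-2.77, 2.77], [-0.9, 2.22], [0.21, 2.48], [-1.53, 4.67], [0.24, 2.81], [-2.84, 2.84]. Speed limits (rad/s): [2.79, 2.79, 3.14, 3.14, 3.14, 3.14].

## Interface

Orientations are given as a rotation vector (axis times angle).
In Python, from cell import readout, eyes, ticket gives the robot as it stands.
- The arm moves only by the shell command python3 -m jog 'ROWS'. ROWS is JSON, a list of rows, each a list of 3 entries, a list of its own where there are three numbers: the shift along the tool's x, y, z in units of 0.3 m (1.0 is 0.3 m), then the turn, a rotation vector about the tool's x, y, z in units of 30 degrees (1.0 is 30 degrees), then the closure, from -1 (fully open) to 1 (shut). A call has 1 to 12 rows; each row is the pose to reach, as a shift and turn from the pose commanded when the call began, along the tool's axes at that moment; what a row does not reach only later rows make up. A row lasts 1/8 s, in which the tool goes at most 62.5 mm and 10.7 degrees, less where a joint would pass 70% of its speed; a pose out of reach is approached as far as the arm can. A call with a number of a shift or a turn outside -1 to 1 is refused whole. A call with a gripper value outside its range is refused whole. The fingers move at their own pace and stop on an object; the grip force is fixed at half the most. Time passes only in rows, so rows that repeat a pose let the fingers close. It gives the time, the measured TCP pose, the force and the opening at its end, in the units of the state.
- readout.read_state(): the state, without advancing time (a new reading comes with each control period).
- eyes.get_image(name): name is "side" or "top" or "wrist"; returns the picture (400x640x3 uint8, red, green, blue); there is no depth.
- eyes.camera_model(name): a dict with "mtx" (3x3 intrinsics, pixels), "k1" (the pictures are not rectified: a ray, as slopes to the right and down, at radius r is drawn at 1 + k1 r^2 times it, then the intrinsics apply), "xyz" and "rotation" of the camera in the world; the wrist camera has in their place "T_tool_cam" (4x4, takes a point from camera to tool coordinates, whose origin is the TCP and whose axes are the flange's). Camera axes: x right, y down, z forward; pixel columns grow to the right and rows downward; lengths in m; the calibration is good to about 2 mm. A picture is of the moment at which its call begins: read the wrist's pose just before it. camera_model takes no time and is no camera call.
- ticket.hand_in(): hands the job in, once; it reports no verdict.
The state is a dict: "t": time; "joint_positions": joint angles; "qvel": joint speeds; "effort": joint torques, N m; "position": TCP position; "tcp_rot": TCP orientation; "contact_force": force on the tool from outside, world axes, zero at the start; "moment": the same for the moment, N m; "width": opening from 0.0 (shut) to 1.0 (fully open).
Only numpy, scipy, OpenCV 4.12 (cv2) and the standard library are available. Lean on these libraries where they do the work, as an engineer would, in place of code of your own. Each camera call takes 0.05 s, during which the arm holds its last target. There are 200 camera calls.

## Working session

There is one attempt and no reset: what is moved stays moved. The work goes in short steps, Python scripts to look and compute and a shell command to move; the robot and the scene stay as the last step left them, time stands still between calls to the robot, and variables do not carry over. Pictures are saved under pics/ and viewed, about 8 in all and at most 12, crops included, and the job is handed in when it is done.

```bash
mkdir -p pics
python3 - <<'E'
from cell import readout, eyes
import cv2
print(readout.read_state())
for n in("side","top"):
    im=eyes.get_image(n); cv2.imwrite(f"pics/{n}0.png",im[:,:,::-1]); print(n,eyes.camera_model(n))
print(eyes.camera_model("wrist"))
E
```

```text
{'t': 0.0, 'joint_positions': array([-1.26405745e+00,  2.87192084e-01,  1.57815955e+00,  8.94371605e-06,
        1.27857962e+00, -1.49988789e-01]), 'qvel': array([ 6.71449876e-04,  3.43722684e-04,  3.14601920e-06,  9.70647610e-04,
       -1.31876495e-03,  1.58696357e-05]), 'effort': array([-5.10315749e-04, -4.05983806e+01, -2.92623907e+01, -1.07672797e-04,
        5.77607731e-03,  2.07012767e-07]), 'position': array([ 0.29753035, -0.60519877,  0.24093897]), 'tcp_rot': array([-3.05776030e+00, -7.10674845e-01,  2.74003119e-04]), 'contact_force': array([-0.44802082, -0.64822525,  0.74242224]), 'moment': array([-0.03169634, -0.0051168 ,  0.00684711]), 'width': 0.9986863456883063}
side {'mtx': array([[385.71780415,   0.        , 324.83999656],
       [  0.        , 385.71780415, 202.99975626],
       [  0.        ,   0.        ,   1.        ]]), 'k1': 0.025865611745825436, 'xyz': array([0.4180747 , 0.69828169, 0.77969256]), 'rotation': array([-0.26530521,  2.83876255, -1.16102237])}
top {'mtx': array([[417.27577059,   0.        , 315.6054473 ],
       [  0.        , 417.27577059, 198.40933914],
       [  0.        ,   0.        ,   1.        ]]), 'k1': -0.07986870728845492, 'xyz': array([0.32974042, 0.00265174, 1.34721778]), 'rotation': array([-2.11138525,  2.15537867, -0.15941042])}
{'mtx': array([[338.23149753,   0.        , 318.66413057],
       [  0.        , 338.23149753, 204.24760752],
       [  0.        ,   0.        ,   1.        ]]), 'k1': -0.06600675939789541, 'T_tool_cam': array([[ 5.33906083e-04, -9.66182557e-01, -2.57858453e-01,
         6.44018223e-02],
       [ 9.99999650e-01,  6.81780625e-04, -4.84058791e-04,
         1.84992683e-05],
       [ 6.43492057e-04, -2.57858105e-01,  9.66182583e-01,
        -1.31110455e-01],
       [ 0.00000000e+00,  0.00000000e+00,  0.00000000e+00,
         1.00000000e+00]])}
```

View pics/top0.png

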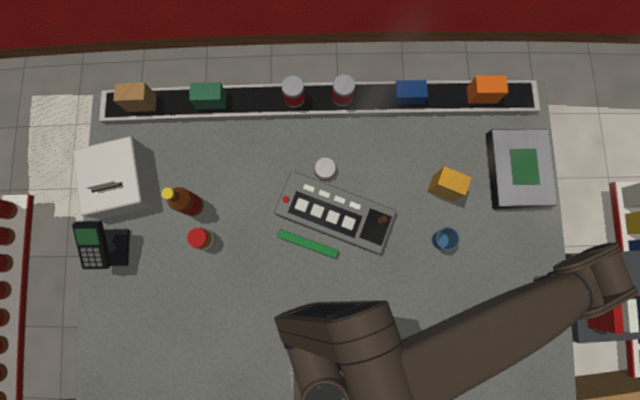

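View pics/side0.png

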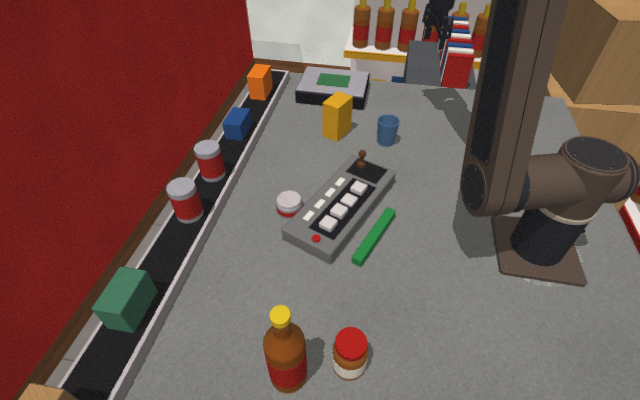

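The top view shows the keys at about (302,204), (317,211), (333,217) and (348,223), and the lamp at (286,199). In the side view the lamp is at (316,239) and the keys run from about (328,224) to (358,188). Next I'll triangulate them.

```bash
cat > h.py <<'E'
import numpy as np, cv2
from scipy.spatial.transform import Rotation as R
from cell import readout, eyes
def ray(m,uv,T=None):
    K=m["mtx"]; d=np.array([(uv[0]-K[0,2])/K[0,0],(uv[1]-K[1,2])/K[1,1]]); s=d.copy()
    for _ in range(20): s=d/(1+m["k1"]*(s@s))
    v=np.array([s[0],s[1],1.])
    if T is None: return np.array(m["xyz"]),R.from_rotvec(m["rotation"]).apply(v)
    return T[:3,3],T[:3,:3]@v
def plane(o,d,z): return o+d*(z-o[2])/d[2]
def tri(a,b):
    A=np.c_[a[1],-b[1]]; s=np.linalg.lstsq(A,b[0]-a[0],rcond=None)[0]
    p,q=a[0]+s[0]*a[1],b[0]+s[1]*b[1]; return (p+q)/2,np.linalg.norm(p-q)
def blobs(mask,lo,hi):
    n,_,st,c=cv2.connectedComponentsWithStats(mask.astype(np.uint8),connectivity=4)
    return [(c[i].round(1).tolist(),int(st[i,4])) for i in range(1,n) if lo<st[i,4]<hi]
def toolT():
    s=readout.read_state(); T=np.eye(4); T[:3,:3]=R.from_rotvec(s["tcp_rot"]).as_matrix(); T[:3,3]=s["position"]; return s,T
E
python3 - <<'E'
from h import *
for n,(x0,x1,y0,y1) in {"top":(270,400,165,255),"side":(280,400,150,260)}.items():
    im=cv2.imread(f"pics/{n}0.png").astype(int); sub=im[y0:y1,x0:x1]
    w=(sub.min(2)>165); r=(sub[:,:,2]>130)&(sub[:,:,1]<80)
    for nm,m in(("white",w),("red",r)):
        print(n,nm,[((c[0]+x0,c[1]+y0),a) for c,a in blobs(m,8,600)])
    cv2.imwrite(f"pics/{n}c.png",cv2.resize(im[y0:y1,x0:x1].astype(np.uint8),None,fx=4,fy=4,interpolation=cv2.INTER_CUBIC))
E
```

```text
top white [((323.2, 170.1), 129), ((308.6, 187.6), 42), ((323.6, 193.4), 42), ((339.0, 199.2), 44), ((301.3, 204.3), 99), ((354.5, 205.0), 46), ((316.8, 210.4), 97), ((332.4, 216.6), 98), ((348.2, 222.3), 103)]
top red [((285.1, 198.4), 29)]
side white [((339.5, 181.2), 49), ((358.4, 186.3), 108), ((329.7, 191.8), 55), ((289.0, 198.5), 281), ((348.5, 199.0), 116), ((319.2, 203.3), 59), ((338.4, 209.2), 131), ((308.2, 215.2), 61), ((327.8, 221.8), 140)]
side red [((284.6, 213.3), 16), ((315.4, 237.9), 49)]
```

Run:
```python
from h import *
t=[(301.3,204.3),(316.8,210.4),(332.4,216.6),(348.2,222.3),(285.1,198.4)]
s=[(327.8,221.8),(338.4,209.2),(348.5,199),(358.4,186.3),(315.4,237.9)]
mt,ms=eyes.camera_model("top"),eyes.camera_model("side")
for a,b in zip(t,s):
    print(tri(ray(mt,a),ray(ms,b)),plane(*ray(mt,a),.06)[:2],plane(*ray(ms,b),.06)[:2])
P=np.array([plane(*ray(mt,a),.06)[:2] for a in t[:4]])
d=(P[0]-P[3])/np.linalg.norm(P[0]-P[3]); print(d,np.degrees(np.arctan2(d[1],d[0])))
S,T=toolT();print(T.round(3)); print(np.degrees(np.arctan2(T[1,1],T[0,1])))
```

```text
(array([0.52237403, 0.05943136, 0.05182484]), np.float64(0.003512315519894504)) [0.51939441 0.05906489] [0.52295734 0.0663816 ]
(array([0.50254642, 0.01113794, 0.05181326]), np.float64(0.004519362599839287)) [0.49918973 0.01111155] [0.50384605 0.01856227]
(array([ 0.48264242, -0.03739337,  0.04552903]), np.float64(0.004374426218413942)) [ 0.47876596 -0.0368856 ] [ 0.4835213  -0.02319579]
(array([ 0.46262268, -0.08599214,  0.05139265]), np.float64(0.003551560692533383)) [ 0.45996825 -0.08532562] [ 0.46385193 -0.07698309]
(array([0.54364682, 0.11083456, 0.04471554]), np.float64(0.004011694076960528)) [0.53912848 0.1095142 ] [0.54302872 0.12282137]
[0.38059232 0.92474293] 67.62962282298831
[[ 0.897  0.441 -0.001  0.298]
 [ 0.441 -0.897  0.002 -0.605]
 [ 0.    -0.002 -1.     0.241]
 [ 0.     0.     0.     1.   ]]
-63.827801248260464
```

```bash
python3 -m jog '[[[0.8,-0.8,0],[0,0,0],1],[[0.8,-0.8,0],[0,0,0],1],[[0.8,-0.8,0],[0,0,0],1],[[0.8,-0.8,0],[0,0,0],1],[[0.8,-0.8,0],[0,0,0],1],[[0.8,-0.8,0],[0,0,0],1],[[0.8,-0.8,0],[0,0,0],1]]' && python3 -m jog '[[[0.72,-0.8,0.1],[0,0,-1],1],[[0.72,-0.8,0.1],[0,0,-1],1],[[0.72,-0.8,0.1],[0,0,-1],1],[[0.72,-0.8,0.1],[0,0,-1],1],[[0.72,-0.8,0.1],[0,0,-1],1],[[0.72,-0.8,0.1],[0,0,-1],1],[[0.72,-0.8,0.1],[0,0,-1],1],[[0.72,-0.8,0.1],[0,0,-1],1]]'
python3 - <<'E'
from h import *
s,T=toolT(); im=eyes.get_image("wrist"); cv2.imwrite("pics/w1.png",im[:,:,::-1]); np.save("w1.npy",T)
print(s["joint_positions"].round(3),T.round(3))
E
```

```text
t: 0.98
position: [0.4076, -0.2827, 0.242]
tcp_rot: [-3.058, -0.716, 0.0]
contact_force: [-0.2, -0.2, 0.0]
width: -0.001
t: 1.98
position: [0.4954, 0.0245, 0.2123]
tcp_rot: [2.773, 1.476, -0.001]
contact_force: [0.2, -0.9, 1.0]
width: -0.002
[-1.550e-01 -8.700e-02  2.037e+00 -1.000e-03  1.192e+00  4.380e-01] [[ 0.558  0.83  -0.     0.495]
 [ 0.83  -0.558 -0.001  0.024]
 [-0.001  0.    -1.     0.212]
 [ 0.     0.     0.     1.   ]]
```

View pics/w1.png

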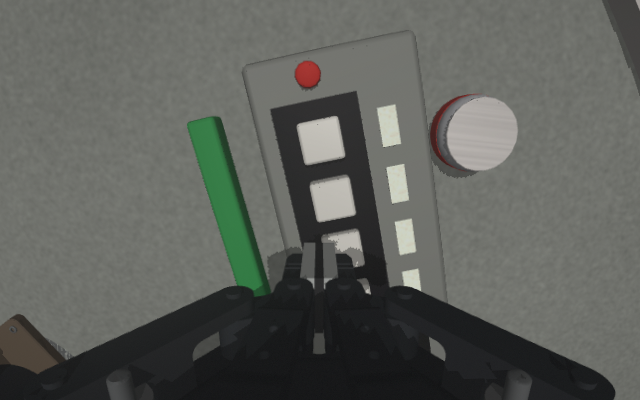

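The wrist view shows the lamp at (308,74), key 1 at (321,140) and key 2 at (333,198). Part of key 3 is hidden behind the fingers.

Run:
```python
from h import *
s,T=toolT(); m=eyes.camera_model("wrist")
im=eyes.get_image("wrist").astype(int); Tc=T@m["T_tool_cam"]
sub=im[90:235,290:365]; b=[((c[0]+290,c[1]+90),a) for c,a in blobs(sub.min(2)>150,700,3000)]
r=blobs((im[:,:,0]>150)&(im[:,:,1]<80)&(np.indices(im.shape[:2])[1]<400),200,2000)
print(b,r)
P=[plane(*ray(m,c,Tc),.06) for c,a in b]; print(P)
t=[(301.3,204.3),(316.8,210.4)];mt=eyes.camera_model("top")
for (c,a),u in zip(b,t): print(tri(ray(m,c,Tc),ray(mt,u)))
print("lamp",[plane(*ray(m,c,Tc),.05) for c,a in r])
d=P[0]-P[1]; print(np.linalg.norm(d), np.degrees(np.arctan2(d[1],d[0])))
k1=P[0]; print("T",T.round(4)); print("shift units",T[:3,:3].T@(np.r_[k1[:2],.09]-T[:3,3])/.3)
```

```text
[((320.7, 139.6), 1638), ((332.8, 199.0), 1446)] [([307.2, 72.6], 389)]
[array([0.52112384, 0.06039758, 0.06      ]), array([0.50156882, 0.01248395, 0.06      ])]
(array([0.52083409, 0.05963388, 0.04974799]), np.float64(0.00027795031699917626))
(array([0.50049224, 0.01091033, 0.05208451]), np.float64(0.0007237379043942955))
lamp [array([0.54199944, 0.11129286, 0.05      ])]
0.05175050289499325 67.79811229947298
T [[ 5.588e-01  8.293e-01  1.000e-04  4.954e-01]
 [ 8.293e-01 -5.588e-01 -4.000e-04  2.440e-02]
 [-3.000e-04  3.000e-04 -1.000e+00  2.124e-01]
 [ 0.000e+00  0.000e+00  0.000e+00  1.000e+00]]
shift units [0.14753527 0.00407771 0.40805367]
```

```bash
python3 -m jog '[[[0.148,0.004,0.2],[0,0,-0.39],1],[[0.148,0.004,0.4],[0,0,-0.39],1],[[0.148,0.004,0.4],[0,0,-0.39],1],[[0.148,0.004,0.4],[0,0,-0.39],1],[[0.148,0.004,0.4],[0,0,-0.39],1],[[0.148,0.004,0.4],[0,0,-0.39],1]]'
python3 -m jog '[[[0,0,0],[0,0,0],1],[[0,0,0],[0,0,0],1]]'
python3 - <<'E'
from h import *
s,T=toolT(); print(T.round(4),s["contact_force"])
im=eyes.get_image("side"); cv2.imwrite("pics/s1.png",cv2.resize(im[100:280,240:440],None,fx=4,fy=3.3,interpolation=cv2.INTER_CUBIC)[:,:,::-1])
print([readout.read_state()["contact_force"].round(2)])
E
```

```text
t: 2.82
position: [0.5226, 0.0619, 0.0949]
tcp_rot: [2.605, 1.751, 0.006]
contact_force: [-0.1, 0.5, -0.3]
width: 0.001
t: 3.08
position: [0.5212, 0.0623, 0.0929]
tcp_rot: [2.606, 1.753, 0.001]
contact_force: [0.6, -0.8, -0.6]
width: -0.001
[[ 3.767e-01  9.263e-01  9.000e-04  5.212e-01]
 [ 9.263e-01 -3.767e-01 -0.000e+00  6.230e-02]
 [ 3.000e-04  9.000e-04 -1.000e+00  9.290e-02]
 [ 0.000e+00  0.000e+00  0.000e+00  1.000e+00]] [ 0.57548193 -0.75131504 -0.57875924]
[array([-0.65,  0.33, -0.58])]
```

View pics/s1.png

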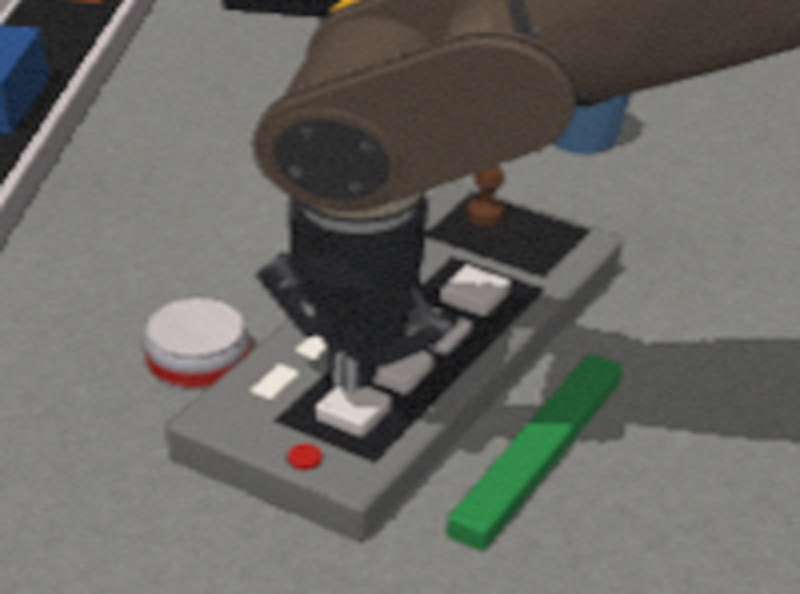

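The fingertips stand over the middle of key 1. The lamp is at crop (305,456). Force noise is about 0.7 N, so I'll descend in small steps.

```bash
python3 -m jog '[[[0,0,0.03],[0,0,0],1],[[0,0,0.06],[0,0,0],1],[[0,0,0.065],[0,0,0],1],[[0,0,0.065],[0,0,0],1],[[0,0,0.065],[0,0,0],1]]'
python3 -m jog '[[[0,0,0.003],[0,0,0],1],[[0,0,0.003],[0,0,0],1]]'
python3 -m jog '[[[0,0,0.003],[0,0,0],1],[[0,0,0.003],[0,0,0],1]]'
python3 -m jog '[[[0,0,0.003],[0,0,0],1],[[0,0,0.003],[0,0,0],1]]'
```

```text
t: 3.75
position: [0.5212, 0.0624, 0.073]
tcp_rot: [2.606, 1.754, 0.001]
contact_force: [-0.5, 0.8, -0.1]
width: 0.003
t: 4.0
position: [0.521, 0.0623, 0.072]
tcp_rot: [2.606, 1.754, 0.0]
contact_force: [0.0, -1.1, 0.1]
width: -0.002
t: 4.25
position: [0.5211, 0.0624, 0.0711]
tcp_rot: [2.606, 1.754, 0.0]
contact_force: [-0.3, 0.7, 0.4]
width: -0.002
t: 4.5
position: [0.5211, 0.0624, 0.0703]
tcp_rot: [2.606, 1.754, 0.0]
contact_force: [-0.6, 0.0, 1.5]
width: 0.001
```

```bash
python3 -m jog '[[[0,0,0],[0,0,0],1]]'
python3 -m jog '[[[0,0,0.003],[0,0,0],1],[[0,0,0.003],[0,0,0],1]]'
python3 -m jog '[[[0,0,0],[0,0,0],1]]'
```

```text
t: 4.62
position: [0.5211, 0.0624, 0.0703]
tcp_rot: [2.606, 1.754, 0.0]
contact_force: [0.0, -0.6, 1.5]
width: 0.001
t: 4.88
position: [0.5211, 0.0623, 0.0693]
tcp_rot: [2.606, 1.754, 0.0]
contact_force: [-0.6, 0.4, 1.0]
width: 0.003
t: 5.0
position: [0.5211, 0.0624, 0.0693]
tcp_rot: [2.606, 1.754, 0.0]
contact_force: [0.2, 0.2, 2.0]
width: 0.002
```

Key 1 gives at tip height ≈ 59–60 mm with about 1.5–2 N, so it is up. Now key 2.

```bash
python3 -m jog '[[[0,0,-0.02],[0,0,0],1],[[0,0,-0.04],[0,0,0],1],[[-0.08,0,-0.04],[0,0,0],1],[[-0.174,0,-0.04],[0,0,0],1],[[-0.174,0,-0.04],[0,0,0],1],[[-0.174,0,-0.04],[0,0,0],1],[[-0.174,0,-0.02],[0,0,0],1],[[-0.174,0,-0.008],[0,0,0],1],[[-0.174,0,-0.003],[0,0,0],1],[[-0.174,0,-0.003],[0,0,0],1]]'
python3 -m jog '[[[0,0,0.003],[0,0,0],1],[[0,0,0.003],[0,0,0],1],[[0,0,0.003],[0,0,0],1]]'
python3 -m jog '[[[0,0,0],[0,0,0],1]]'
python3 -m jog '[[[0,0,0],[0,0,0],1]]'
```

```text
t: 6.25
position: [0.5013, 0.0143, 0.0701]
tcp_rot: [-2.606, -1.754, 0.0]
contact_force: [-1.1, -0.0, 1.9]
width: 0.007
t: 6.62
position: [0.5015, 0.014, 0.0694]
tcp_rot: [2.606, 1.754, 0.001]
contact_force: [-0.5, 1.5, 1.6]
width: -0.002
t: 6.75
position: [0.5015, 0.014, 0.0694]
tcp_rot: [2.606, 1.754, 0.001]
contact_force: [0.1, 1.4, 2.0]
width: -0.002
t: 6.88
position: [0.5015, 0.014, 0.0693]
tcp_rot: [2.606, 1.754, 0.001]
contact_force: [0.3, 0.6, 1.7]
width: -0.003
```

Key 2 is up as well: contact at the same height, about 1.8 N. Now key 3.

```bash
python3 -m jog '[[[0,0,-0.02],[0,0,0],1],[[0,0,-0.04],[0,0,0],1],[[-0.08,0,-0.04],[0,0,0],1],[[-0.174,0,-0.04],[0,0,0],1],[[-0.174,0,-0.04],[0,0,0],1],[[-0.174,0,-0.04],[0,0,0],1],[[-0.174,0,-0.02],[0,0,0],1],[[-0.174,0,-0.008],[0,0,0],1],[[-0.174,0,-0.003],[0,0,0],1],[[-0.174,0,-0.003],[0,0,0],1]]'
python3 -m jog '[[[0,0,0.003],[0,0,0],1],[[0,0,0.003],[0,0,0],1],[[0,0,0.003],[0,0,0],1]]'
python3 -m jog '[[[0,0,0],[0,0,0],1]]'
python3 -m jog '[[[0,0,0],[0,0,0],1]]'
```

```text
t: 8.12
position: [0.4816, -0.0341, 0.0699]
tcp_rot: [-2.606, -1.754, 0.001]
contact_force: [-1.4, -0.2, -0.3]
width: 0.001
t: 8.5
position: [0.4817, -0.0344, 0.0693]
tcp_rot: [2.606, 1.754, 0.0]
contact_force: [0.1, 0.6, 0.1]
width: -0.003
t: 8.62
position: [0.4817, -0.0344, 0.0693]
tcp_rot: [2.606, 1.754, 0.0]
contact_force: [0.4, -0.2, -0.1]
width: 0.0
t: 8.75
position: [0.4817, -0.0344, 0.0693]
tcp_rot: [2.606, 1.754, 0.0]
contact_force: [0.5, -0.2, 0.5]
width: 0.001
```

No contact at that height, so key 3 is likely the latched one. I'll go down gently until I feel it.

```bash
python3 -m jog '[[[0,0,0.006],[0,0,0],1],[[0,0,0.01],[0,0,0],1],[[0,0,0.013],[0,0,0],1],[[0,0,0.013],[0,0,0],1]]'
python3 -m jog '[[[0,0,0.0015],[0,0,0],1],[[0,0,0.0015],[0,0,0],1]]'
python3 -m jog '[[[0,0,0.001],[0,0,0],1],[[0,0,0.001],[0,0,0],1]]'
```

```text
t: 9.25
position: [0.4817, -0.0343, 0.0653]
tcp_rot: [-2.606, -1.754, 0.0]
contact_force: [-0.2, 0.1, -0.4]
width: -0.003
t: 9.5
position: [0.4817, -0.0344, 0.0651]
tcp_rot: [-2.606, -1.754, 0.0]
contact_force: [-1.2, -0.4, 2.0]
width: -0.002
t: 9.75
position: [0.4817, -0.0343, 0.0649]
tcp_rot: [-2.606, -1.754, 0.0]
contact_force: [-2.1, 0.7, 4.1]
width: 0.004
```

Key 3 is solid: force went from 2 to 4 N within 0.2 mm, about 5.5 mm lower than keys 1 and 2. That makes it the latched key. I'll back off and tap key 4.

```bash
python3 -m jog '[[[0,0,-0.03],[0,0,0],1],[[0,0,-0.056],[0,0,0],1],[[-0.08,0,-0.056],[0,0,0],1],[[-0.174,0,-0.056],[0,0,0],1],[[-0.174,0,-0.056],[0,0,0],1],[[-0.174,0,-0.056],[0,0,0],1],[[-0.174,0,-0.036],[0,0,0],1],[[-0.174,0,-0.024],[0,0,0],1],[[-0.174,0,-0.019],[0,0,0],1],[[-0.174,0,-0.019],[0,0,0],1]]'
python3 -m jog '[[[0,0,0.003],[0,0,0],1],[[0,0,0.003],[0,0,0],1],[[0,0,0.003],[0,0,0],1]]'
python3 -m jog '[[[0,0,0],[0,0,0],1]]'
python3 -m jog '[[[0,0,0],[0,0,0],1]]'
```

```text
t: 11.0
position: [0.462, -0.0823, 0.0702]
tcp_rot: [-2.606, -1.754, 0.0]
contact_force: [0.2, 1.0, 1.4]
width: 0.003
t: 11.38
position: [0.4621, -0.0827, 0.0695]
tcp_rot: [2.606, 1.754, 0.0]
contact_force: [-0.1, 1.9, 2.8]
width: -0.001
t: 11.5
position: [0.4621, -0.0827, 0.0695]
tcp_rot: [2.606, 1.754, 0.0]
contact_force: [0.1, 0.7, 1.5]
width: 0.001
t: 11.62
position: [0.4621, -0.0827, 0.0695]
tcp_rot: [2.606, 1.754, 0.0]
contact_force: [0.0, 1.4, 1.8]
width: 0.001
```

Key 4 is up. Now press key 3 firmly.

```bash
python3 -m jog '[[[0,0,-0.02],[0,0,0],1],[[0,0,-0.04],[0,0,0],1],[[0.08,0,-0.04],[0,0,0],1],[[0.174,0,-0.04],[0,0,0],1],[[0.174,0,-0.04],[0,0,0],1],[[0.174,0,-0.04],[0,0,0],1],[[0.174,0,-0.01],[0,0,0],1],[[0.174,0,0.01],[0,0,0],1],[[0.174,0,0.02],[0,0,0],1],[[0.174,0,0.025],[0,0,0],1],[[0.174,0,0.025],[0,0,0],1]]'
python3 -m jog '[[[0,0,0.002],[0,0,0],1],[[0,0,0.002],[0,0,0],1],[[0,0,0.002],[0,0,0],1]]'
python3 -m jog '[[[0,0,0.002],[0,0,0],1],[[0,0,0.002],[0,0,0],1]]'
```

```text
t: 13.0
position: [0.4815, -0.0346, 0.062]
tcp_rot: [-2.606, -1.754, 0.001]
contact_force: [-3.0, -1.1, 4.3]
width: -0.002
t: 13.38
position: [0.4816, -0.0345, 0.0615]
tcp_rot: [2.606, 1.754, -0.001]
contact_force: [-3.2, -2.0, 4.2]
width: 0.0
t: 13.62
position: [0.4817, -0.0345, 0.0615]
tcp_rot: [-2.606, -1.754, 0.001]
contact_force: [-4.4, -2.0, 8.6]
width: -0.0
```

The force rose to 8.6 N, so the key is at its bottom stop. I'll release and check.

```bash
python3 -m jog '[[[0,0,-0.03],[0,0,0],1],[[0,0,-0.2],[0,0,0],1],[[-0.2,0,-0.4],[0,0,0],1],[[-0.4,0,-0.5],[0,0,0],1],[[-0.4,0,-0.5],[0,0,0],1],[[-0.4,0,-0.5],[0,0,0],1],[[-0.4,0,-0.5],[0,0,0],1],[[-0.4,0,-0.5],[0,0,0],1],[[-0.4,0,-0.5],[0,0,0],1],[[-0.4,0,-0.5],[0,0,0],1]]'
python3 - <<'E'
from h import *
s,T=toolT(); m=eyes.camera_model("wrist")
w=eyes.get_image("wrist"); sd=eyes.get_image("side")
cv2.imwrite("pics/s2.png",cv2.resize(sd[140:270,250:420],None,fx=4.5,fy=4.5,interpolation=cv2.INTER_CUBIC)[:,:,::-1])
cv2.imwrite("pics/w2.png",w[:,:,::-1])
im=sd.astype(int)[150:260,280:400]
b=[((c[0]+280,c[1]+150),a) for c,a in blobs(im.min(2)>165,8,600)]; print(b)
wi=w.astype(int); print(blobs(wi[:260].min(2)>150,200,4000)); print(s["position"])
E
```

```text
t: 14.88
position: [0.4365, -0.145, 0.2103]
tcp_rot: [-2.605, -1.755, 0.0]
contact_force: [0.3, -0.4, 0.3]
width: 0.002
[((339.6, 181.3), 44), ((358.2, 186.3), 102), ((329.6, 191.8), 52), ((289.0, 198.5), 272), ((348.7, 197.5), 111), ((319.1, 203.2), 56), ((338.4, 209.2), 123), ((308.0, 215.2), 57), ((327.7, 221.8), 135)]
[([320.5, 45.2], 1992), ([393.3, 49.7], 871), ([319.8, 112.9], 1819), ([390.2, 114.0], 782)]
[ 0.43653858 -0.14498621  0.21026318]
```

View pics/s2.png

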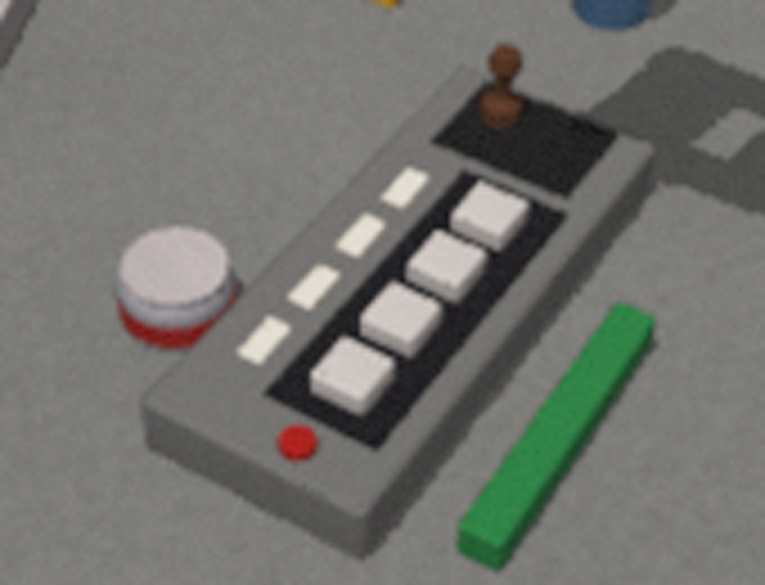

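View pics/w2.png

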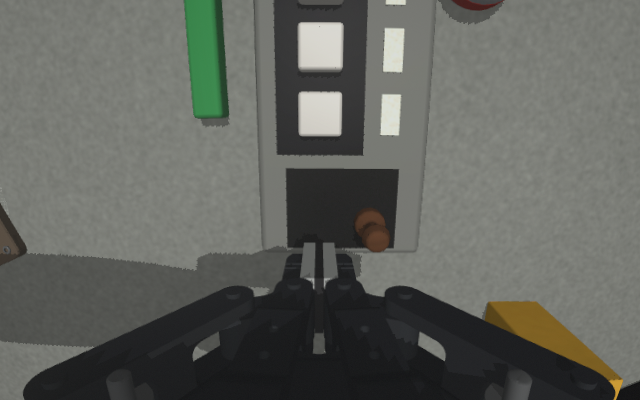

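In the side view key 3 has moved from row 199.0 to 197.5. The four keys are now evenly spaced at rows 221.8, 209.2, 197.5 and 186.3, the other three have not moved, and the stamp, tin and divider are undisturbed. The wrist view shows keys 3 and 4 level at (320,45) and (320,113), and the gripper clear of everything.

```bash
python3 -c "
from cell import ticket; print(ticket.hand_in())"
```

```text
the job is handed in; nothing more can be done
None
```

Key 3, the third from the lamp, was the latched one. It is unlatched, all four keys stand up in the last pictures, and the job was handed in after about 15 s of robot time.

- **Tapping:** I tapped keys 1 to 4 in order from the lamp end. Keys 1, 2 and 4 gave at about 1.5–2 N, pushed in roughly 1–1.5 mm. Key 3 had no contact at that height. It felt solid about 5.5 mm lower, where the force went from 2 to 4 N within 0.2 mm.
- **Pressing:** I then pressed key 3 to its bottom stop, where the force read 8.6 N, and let go.
- **Last checks:** In the side view key 3 had risen 1.5 pixels and the keys were evenly spaced. Keys 1, 2 and 4, the tin, stamp and divider looked unmoved. The arm stood clear with about 0 N on the tool. The oil, jar, carton and cup were not measured again, but no move went near the counter beside them.
- **Disagreements:** Heights worked out from two camera views came out about 8–10 mm below the stated 60 mm. I set the tapping depth by touch instead, which put contact at about 60 mm. During the solid tap on key 3 the noisy force reading peaked at 4.1 N, above the stated 3.6 N, but the finger moved only about 0.2 mm.

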